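# Shift a counter magnifier one hole along its rail and hold the pin home

### The job

Move the magnifier one hole along its rail, towards the end where the pill organizer lies. First swing the carriage's cam lever fully out (about a quarter turn, towards the robot's side) to free it, then pull the plunger knob up until its pin is clear of the hole, slide the carriage to the very next hole, not on past it, and let the pin go fully home in it. Finish still gripping the plunger knob with the pin home: do not let go of it, leave the lever swung out, and leave the other things on the cabinet where they are.

Things in the scene. Friction and masses are not known exactly. Their poses are not given: they have to be found in the camera images.
- rail: Fixed aluminium rail of the magnifier stand, 360 mm long along its own y, 24 mm wide (x), top face 70 mm above the cabinet, on two feet at y = +-165 mm. Origin: on the cabinet surface under the rail's middle; its z is up, its -x side is the robot's side. Five square 10 mm holes, 9 mm deep, in its top at y = -100, -50, 0, 50, 100 mm: the spacing is 50 mm. The pin starts in the middle one. A notched ridge runs along its -x side.
- carriage (a joint): Slide of the grey carriage along the rail's +y, in m; 0 with the pin in the middle hole, +0.05 and -0.05 in the holes next to it; stops at +-0.11. The carriage wraps the rail: 38 mm (x) by 56 mm (y), top 82 mm high, and carries plunger (on its centre), lever and lens. It drags with about 2 N when the lever is out; with the lever in, its nose locks it to a side notch of the rail.
- lens (a point): Centre of the magnifier's round flat lens, 106 mm across, 140 mm above the cabinet, carried by a bent steel arm 150 mm from the rail on its +x side; moves with the carriage.
- plunger (a joint): Lift of the spring plunger in its carriage, in m: 0 with the pin home in a hole, about 0.009 with the pin resting on the rail's top between holes, 0.018 at the upper stop. The spring pulls it down with 3.5 N at 0, 5.5 N at 0.013. The pin is 8 mm thick with a round end and has about 1 mm of play in a hole.
- knob (a point): Centre of the plunger's round black knob: an upright cylinder 28 mm across and 30 mm tall (underside 100 mm, top 130 mm above the cabinet with the pin home). Directly over the pin and the carriage's centre; below it a steel nut 22 mm across reaches from 82 to 96 mm. It moves with the plunger and the carriage.
- lever (a joint): Swing of the cam lever about an upright axis on the robot's side of the carriage, in rad: about 0 with it lying along the rail towards the rail's -y (locked), 1.57 with it pointing straight away from the rail towards the rail's -x (free), stop at 1.65. Seen from above it opens clockwise. It stays where it is left; about 2 N at the peg moves it.
- lever_peg (a point): Middle of the graspable part of the upright round black peg at the lever's end, 12 mm across; its top is 112 mm above the cabinet and this point 96 mm; the lever's flat bar (top at 61 mm) lies under it. 96 mm from lever_axis.
- lever_axis (a point): Point on the lever's upright hinge axis, 56 mm above the cabinet; 19.5 mm from the rail's centre line towards the rail's -x, 8 mm towards -y from the carriage's centre.
- organizer: Pink plastic pill organizer with seven hinged flaps in a row, 168 by 38 by 27 mm, loose, beyond the rail (+x side), nearer either the rail's +y end or its -y end. Origin: centre of its underside, long side along its y.
- case: Black plastic reading-glasses case, shut, 155 by 60 by 32 mm, loose, beyond the rail at the end where the organizer is not. Origin: centre of its underside.
- bottle: Brown glass bottle with screw cap, 44 mm across, 85 mm tall, loose, upright. Origin: centre of its underside.
- tweezers: Steel tweezers lying flat, about 105 mm long, 6 mm high, loose. Origin: centre of their underside.
- cup: White ceramic cup, 76 mm across, 85 mm tall, loose. Origin: centre of its underside.
- jar: White cream jar, 56 mm across, 45 mm tall, loose. Origin: centre of its underside.
- compact: Round brass-coloured powder compact, shut, 64 mm across, 16 mm high, loose. Origin: centre of its underside.
Things that resemble listed ones, but are neither listed nor needed, are in the scene too. Of the things like the organizer, leave any that is purple or turquoise; of the rest the smaller one is meant.

How it is judged:
By the outcome, as a careful person would: the job done as asked, in the order asked, and still so for the second after the job is handed in, while the arm keeps its last pose, push and grip.
It also fails if it takes over 48 s, if anything falls off the work surface, if the arm or the gripper's body presses on something with over 40 N, if the wrist force passes 120 N, or if a joint passes its speed limit or range.

### The arm

A 7-joint arm with a two-finger parallel gripper is mounted at the origin on the work surface. World frame = base frame: x ahead of the robot, y to its left, z up, the work surface at z = 0. Lengths are in m, angles in rad, forces in N, time in s.
With the tool pointing down it reaches from about 0.4 to 0.875 m from the base axis. Payload 19.3 kg.
Tool frame: the origin (TCP) lies between the finger pads; the fingertips stand 11 mm ahead of it and the grasp point (between the pads) lies 8 mm behind it; z points along the fingers, y is the line along which they close (so a half turn about z gives the same grasp; the last joint's range is limited). The gripper opens to 85 mm and grips with 20 to 120 N. Pads are 22 mm wide; open, the fingers measure 114 mm over their backs; the gripper's body (76 mm by 85 mm) begins 54 mm behind the grasp point. The pads swing forward as they close: fully open they stand 13 mm farther back than shut.
Start: joints at [1.098, 0.521, -0.036, 1.599, 0.021, 1.021, -0.113], TCP at [0.245, -0.575, 0.242] pointing down, gripper open.
Joint ranges: [-2.91, 2.91], [-0.3, 2.13], [-1.5, 1.42], [0.17, 2.43], [-1.26, 4.41], [0.16, 1.93], [-2.52, 2.52]. Speed limits (rad/s): [1.89, 1.89, 2.39, 2.39, 3.01, 3.01, 3.01].

### API

Orientations are given as a 3x3 rotation matrix whose columns are the frame's x, y, z axes.
In Python, from station import sense, camera, finish_job gives the robot as it stands.
- The arm moves only by the shell command python3 -m inch 'ROWS' [FORCE]. ROWS is JSON, a list of rows, each a list of 3 entries, a list of its own where there are three numbers: the finger opening in m, from 0 to 0.0854, then the shift along the tool's x, y, z in m, then the turn, a rotation vector about the tool's x, y, z in rad. In form: [[fingers, [x, y, z], [ax, ay, az]], ...]. A call has 1 to 5 rows; each row is the pose to reach, as a shift and turn from the pose commanded when the call began, along the tool's axes at that moment; what a row does not reach only later rows make up. A row lasts 1/8 s, in which the tool goes at most 62.5 mm and 10.7 degrees, less where a joint would pass 70% of its speed; a pose out of reach is approached as far as the arm can. A call with a gripper value outside its range is refused whole. The fingers move at their own pace and stop on an object; FORCE is the grip in N (left out, the last holds). Time passes only in rows, so rows that repeat a pose let the fingers close. It gives the time, the measured TCP pose, the force, the opening and the grip force at its end, in the units of the state.
- sense(): the state, without advancing time (a new reading comes with each control period).
- camera(name): name is "scene" or "top" or "wrist"; returns a dict with "frame" (384x512x3 uint8, blue, green, red), "K" (3x3 intrinsics, pixels), "rvec" (rotation vector, rad) and "tvec" (3), from world to camera coordinates, as OpenCV has them. Camera axes: x right, y down, z forward; pixel columns grow to the right and rows downward; lengths in m; the calibration is good to about 2 mm. A picture is of the moment at which its call begins. There is no depth.
- finish_job(): hands the job in; it is judged then, once.
The state is a dict: "time_s": time; "qpos": joint angles; "joint_velocities": joint speeds; "effort": joint torques, N m; "tool_pos": TCP position; "orientation": TCP orientation; "contact_force": force on the tool from outside, world axes, zero at the start; "wrist_torque": the same for the moment, N m; "gripper_width": finger opening in m; "gripper_force": force on a finger pad.
Only numpy, scipy, OpenCV 4.12 (cv2) and the standard library are available. Lean on these libraries where they do the work, as an engineer would, in place of code of your own. Each camera call takes 0.05 s, during which the arm holds its last target. There are 200 camera calls.

## Working session

There is one attempt and no reset: what is moved stays moved. The work goes in short steps, Python scripts to look and compute and a shell command to move; the robot and the scene stay as the last step left them, time stands still between calls to the robot, and variables do not carry over. Pictures are saved under pics/ and viewed, at most 10 in all, crops included, and the job is handed in when it is done.

```bash
mkdir -p pics; python3 - <<'E'
from station import sense,camera
import cv2,numpy as np
s=sense();print(s)
for n in("top","scene"):
    c=camera(n);cv2.imwrite(f"pics/{n}0.png",c["frame"]);np.savez(f"{n}0.npz",**c)
    R=cv2.Rodrigues(c["rvec"])[0];print(n,c["K"].tolist(),(-R.T@c["tvec"].ravel()).round(3),R.round(3).tolist())
E
```

```text
{'time_s': 0.0, 'qpos': array([ 1.09778802,  0.52206781, -0.03633094,  1.59999287,  0.02121068,
        1.02113224, -0.11279901]), 'joint_velocities': array([ 0.00075262, -0.000124  , -0.00197019,  0.00073781,  0.00042419,
       -0.00011252,  0.00109865]), 'effort': array([-2.43359784e-03, -9.27120709e+01,  1.97912358e+00, -3.69928873e+01,
        1.77513255e-02,  8.19961773e-03, -2.64477524e-05]), 'tool_pos': array([ 0.24483615, -0.57468475,  0.2416976 ]), 'orientation': array([[ 9.19963964e-01,  3.92002536e-01, -5.62325665e-04],
       [ 3.92002928e-01, -9.19963339e-01,  1.07692923e-03],
       [-9.51600062e-05, -1.21116939e-03, -9.99999262e-01]]), 'contact_force': array([-0.67194435, -0.06493384,  0.27994671]), 'wrist_torque': array([ 0.00284967, -0.02102323,  0.02987338]), 'gripper_force': 0.0, 'gripper_width': 0.08545843571918817}
top [[353.1701332823304, 0.0, 247.81701338906905], [0.0, 353.1701332823304, 188.2377071002526], [0.0, 0.0, 1.0]] [0.476 0.021 1.089] [[0.017, -1.0, 0.002], [-0.994, -0.017, -0.104], [0.104, -0.001, -0.995]]
scene [[438.3768320511648, 0.0, 256.18727244998723], [0.0, 438.3768320511648, 187.09239622680457], [0.0, 0.0, 1.0]] [1.153 0.602 1.086] [[-0.67, 0.742, -0.01], [0.571, 0.507, -0.646], [-0.474, -0.439, -0.764]]
```

View pics/top0.png

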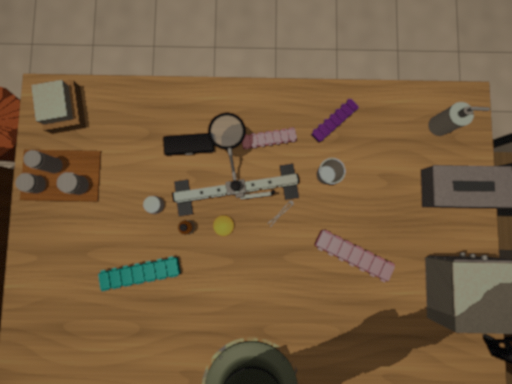

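View pics/scene0.png

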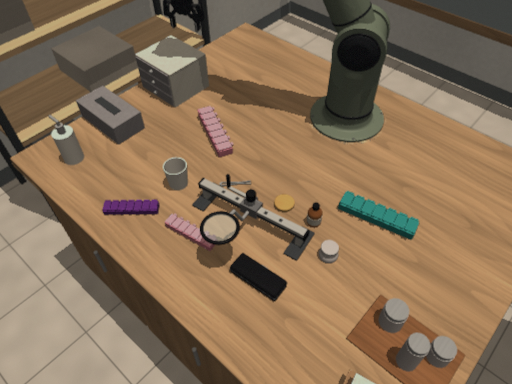

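The top view shows the rail from (178,197) to (297,180), with the knob at (236,187) and the lever lying along it to (270,194). The small pink organizer at (270,139) is on the image's right, which is the rail's -y end, so the carriage has to go to -0.05. The scene view agrees. Next I'll measure these positions.

```bash
cat > h.py <<'E'
import numpy as np,cv2
def ray(c,uv):
    R=cv2.Rodrigues(c["rvec"])[0];o=-R.T@np.ravel(c["tvec"])
    p=cv2.undistortPoints(np.array([[uv]],float),c["K"],None).ravel()
    return o,R.T@np.array([p[0],p[1],1.])
def onz(c,uv,z):
    o,d=ray(c,uv);return o+d*(z-o[2])/d[2]
def two(c1,u1,c2,u2):
    o1,d1=ray(c1,u1);o2,d2=ray(c2,u2)
    t=np.linalg.lstsq(np.stack([d1,-d2],1),o2-o1,rcond=None)[0]
    a,b=o1+t[0]*d1,o2+t[1]*d2;return (a+b)/2,np.linalg.norm(a-b)
def pix(c,P):
    return cv2.projectPoints(np.array([P],float),c["rvec"],c["tvec"],c["K"],None)[0].ravel()
E
python3 - <<'E'
import cv2,numpy as np
t=cv2.imread("pics/top0.png")[155:225,165:310];s=cv2.imread("pics/scene0.png")[165:265,185:325]
a=cv2.resize(t,None,fx=5.5,fy=5.5,interpolation=cv2.INTER_CUBIC)
cv2.imwrite("pics/topc.png",a)
cv2.imwrite("pics/scenec.png",cv2.resize(s,None,fx=5.5,fy=5.5,interpolation=cv2.INTER_CUBIC))
E
```

```text
(no output)
```

View pics/topc.png

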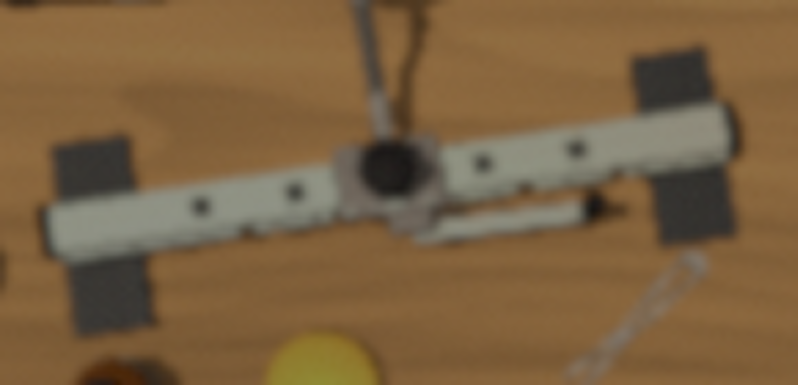

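View pics/scenec.png

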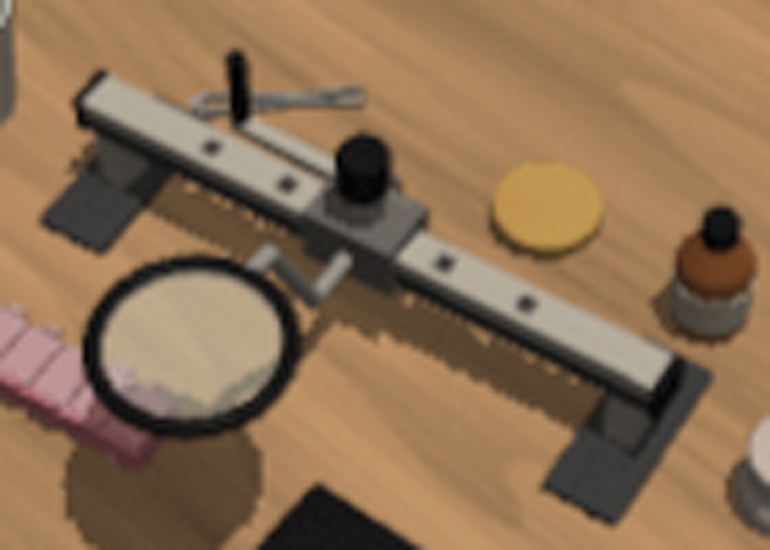

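The crops show the four free holes clearly: top crop (201,207), (295,193), (484,163), (577,149), and scene crop (527,304), (445,263), (288,184), (211,147). The peg top is at about (594,203) in the top crop and (236,56) in the scene crop. The tweezers lie near the peg's swing path.

```bash
python3 - <<'E'
import numpy as np
from h import *
T=dict(np.load("top0.npz"));S=dict(np.load("scene0.npz"))
tp=lambda u,v:((u+.5)/5.5-.5+165,(v+.5)/5.5-.5+155)
sp=lambda u,v:((u+.5)/5.5-.5+185,(v+.5)/5.5-.5+165)
ht=[tp(*p) for p in[(201,207),(295,193),(484,163),(577,149)]]
hs=[sp(*p) for p in[(527,304),(445,263),(288,184),(211,147)]]
ys=np.array([.1,.05,-.05,-.1])
C=[]
for c,h in((T,ht),(S,hs)):
    P=np.array([onz(c,u,.07)[:2] for u in h]);m=P.mean(0);d=(ys[:,None]*(P-m)).sum(0)/(ys**2).sum()
    print("centre",m.round(4),"ydir",d.round(4),np.degrees(np.arctan2(d[1],d[0])),"res",(P-m-ys[:,None]*d).round(4).tolist());C.append((m,d))
m=(C[0][0]+C[1][0])/2;d=(C[0][1]+C[1][1]);d/=np.linalg.norm(d);x=np.array([d[1],-d[0]])
print("mean",m,"y",d,"x",x)
print("peg two",two(T,tp(594,203),S,sp(236,56)),"topz",onz(T,tp(594,203),.112),onz(S,sp(236,56),.112))
print("knob two",two(T,tp(391,167),S,sp(362,150)))
ax=m-.0195*x-.008*d
for a in(0,.785,1.57):
    e=-d*np.cos(a)-x*np.sin(a);print("peg",a,ax+.096*e)
for n,u in(("tw1",tp(585,372)),("tw2",tp(695,262))):print(n,onz(T,u,.005))
print("compact",onz(T,tp(322,390),.016))
from station import sense
s=sense();R=s["orientation"];print("tool y ang",np.degrees(np.arctan2(R[1,1],R[0,1])),"tool x ang",np.degrees(np.arctan2(R[1,0],R[0,0])),"rail x ang",np.degrees(np.arctan2(x[1],x[0])))
E
```

```text
centre [0.5863 0.0564] ydir [-0.1721  0.9891] 99.87119391365577 res [[0.0001, -0.0], [-0.0002, 0.0001], [0.0002, -0.0003], [-0.0001, 0.0002]]
centre [0.5842 0.0533] ydir [-0.1685  0.9868] 99.69052488460613 res [[0.0001, -0.0], [0.0, 0.0], [-0.0005, 0.0001], [0.0004, -0.0001]]
mean [0.58523325 0.05483523] y [-0.16988253  0.98546432] x [0.98546432 0.16988253]
peg two (array([ 0.57146524, -0.04952924,  0.11650435]), np.float64(0.00316997990754241)) topz [ 0.57085283 -0.04864668  0.112     ] [ 0.5696863  -0.05387582  0.112     ]
knob two (array([0.5850526 , 0.05357417, 0.13222193]), np.float64(5.437399490033827e-05))
peg 0 [ 0.58368448 -0.05096577]
peg 0.785 [ 0.51204346 -0.03481078]
peg 1.57 [0.47278419 0.02725475]
tw1 [ 0.48682797 -0.05220217  0.005     ]
tw2 [ 0.5490594  -0.11303479  0.005     ]
compact [0.47441203 0.09283629 0.016     ]
tool y ang -66.92286183077081 tool x ang 23.07714195481855 rail x ang 9.780989354041871
```

```bash
cat >> h.py <<'E'
from scipy.spatial.transform import Rotation as Ro
M=np.array([.5852,.0548]);D=np.array([-.16988,.98546]);X=np.array([.98546,.16988])
AX=M-.0195*X-.008*D
def peg(a,r=.096): return AX+r*(-D*np.cos(a)-X*np.sin(a))
def rel(s,pos,yaw,dz=0):
    """tool-frame shift and rotvec to bring TCP to pos, tool y at yaw deg, z down"""
    R=s["orientation"];y=np.array([np.cos(np.radians(yaw)),np.sin(np.radians(yaw)),0]);z=np.array([0,0,-1.])
    G=np.stack([np.cross(y,z),y,z],1)
    return (R.T@(np.array(pos)-s["tool_pos"])).round(4).tolist(),Ro.from_matrix(R.T@G).as_rotvec().round(4).tolist()
E
python3 - <<'E'
from h import *
from station import sense
s=sense()
print(rel(s,[.571,-.051,.2],1.8))
E
```

```text
([0.5054, -0.3539, 0.0421], [-0.0009, -0.0005, -1.1994])
```

```bash
python3 -m inch '[[0.085,[0.5054,-0.3539,0.04],[0,0,-1.2]],[0.085,[0.5054,-0.3539,0.04],[0,0,-1.2]],[0.085,[0.5054,-0.3539,0.04],[0,0,-1.2]],[0.085,[0.5054,-0.3539,0.04],[0,0,-1.2]],[0.085,[0.5054,-0.3539,0.04],[0,0,-1.2]]]' 20; python3 - <<'E'
from h import *
from station import sense
s=sense()
print(s["qpos"],rel(s,[.571,-.051,.2],1.8))
E
```

```text
time_s: 0.72
tool_pos: [0.4105, -0.3085, 0.222]
orientation: [[0.223, 0.975, 0.0], [0.975, -0.223, -0.0], [-0.0, 0.0, -1.0]]
contact_force: [1.7, -2.6, -0.1]
gripper_width: 0.0852
gripper_force: 0.0
[ 0.79031646  0.38627081 -0.3370829   1.89979194  0.16225956  0.88171781
  0.14825062] ([0.2868, 0.0991, 0.022], [0.0001, 0.0001, -0.2559])
```

```bash
python3 -m inch '[[0.085,[0.2868,0.0991,0.022],[0,0,-0.256]],[0.085,[0.2868,0.0991,0.022],[0,0,-0.256]],[0.085,[0.2868,0.0991,0.022],[0,0,-0.256]],[0.085,[0.2868,0.0991,0.022],[0,0,-0.256]],[0.085,[0.2868,0.0991,0.022],[0,0,-0.256]]]'; python3 -m inch '[[0.085,[0,0,0],[0,0,0]],[0.085,[0,0,0],[0,0,0]],[0.085,[0,0,0],[0,0,0]]]'; python3 - <<'E'
from h import *
from station import sense,camera
s=sense()
print(s["qpos"],rel(s,[.571,-.051,.2],1.8))
c=camera("wrist");cv2.imwrite("pics/w1.png",c["frame"])
print(pix(c,[.571,-.051,.112]),pix(c,[*peg(.14),.112]))
np.savez("w1.npz",**c)
E
```

```text
time_s: 1.35
tool_pos: [0.5727, -0.0515, 0.1997]
orientation: [[-0.026, 1.0, -0.0], [1.0, 0.026, 0.0], [0.0, -0.0, -1.0]]
contact_force: [0.7, -0.9, 0.9]
gripper_width: 0.085
gripper_force: 0.0
time_s: 1.72
tool_pos: [0.5714, -0.0551, 0.2001]
orientation: [[-0.024, 1.0, -0.0], [1.0, 0.024, -0.001], [-0.001, -0.0, -1.0]]
contact_force: [0.4, -0.4, 0.8]
gripper_width: 0.0849
gripper_force: 0.0
[ 0.30208002  0.51835218 -0.43291474  1.76348618  0.26540088  0.91797166
 -0.21972694] ([0.0041, -0.0003, 0.0001], [-0.0003, 0.0005, -0.0078])
[261.00220523 188.19208033] [260.02219419 189.87556809]
```

View pics/w1.png

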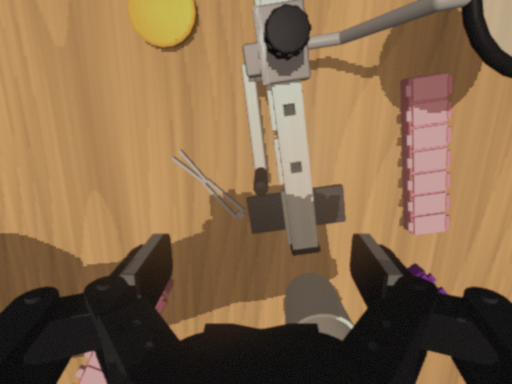

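The wrist view shows the peg's top at about (261,187), where I predicted (261,188). The holes are at (289,109) and (296,167), and the knob top is near (288,25). I'll check those against the model and work out the descent.

```bash
python3 - <<'E'
from h import *
from station import sense
c=dict(np.load("w1.npz"));s=sense()
for y,u in((-.05,(289.3,109.5)),(-.1,(296,167))):
    p=onz(c,u,.07)[:2];print(p-(M+y*D), p)
print("knob",pix(c,[*M,.13]))
print(rel(s,[.571,-.051,.092],1.8))
E
```

```text
[-0.00031927  0.0004407 ] [0.59337473 0.0059677 ]
[-0.000388    0.00052164] [ 0.6018     -0.04322436]
knob [288.88312276  29.58880162]
([0.0041, -0.0004, 0.1082], [-0.0001, 0.0005, -0.0078])
```

```bash
python3 -m inch '[[0.085,[0.004,0,0.05],[0,0,0]],[0.085,[0.004,0,0.09],[0,0,0]],[0.085,[0.004,0,0.108],[0,0,0]],[0.04,[0.004,0,0.108],[0,0,0]],[0.0,[0.004,0,0.108],[0,0,0]]]' 20; python3 -m inch '[[0.0,[0,0,0],[0,0,0]],[0.0,[0,0,0],[0,0,0]],[0.0,[0,0,0],[0,0,0]],[0.0,[0,0,0],[0,0,0]]]';python3 - <<'E'
from h import *
from station import sense
s=sense();p=s["tool_pos"][:2]-AX
e=np.array([-p@D,-p@X]);print("r",np.hypot(*e),"a",np.arctan2(e[1],e[0]))
R=s["orientation"];print("yaw",np.degrees(np.arctan2(R[1,1],R[0,1])))
a0=np.arctan2(e[1],e[0])
for k in range(1,10):
    a=a0+(1.6-a0)*k/9
    print(k,round(a,3),rel(s,[*peg(a),s["tool_pos"][2]],1.8-np.degrees(a-a0)))
E
```

```text
time_s: 2.4
tool_pos: [0.5725, -0.0499, 0.0935]
orientation: [[-0.025, 1.0, 0.002], [1.0, 0.025, -0.0], [-0.0, 0.002, -1.0]]
contact_force: [-0.3, 0.0, 0.6]
gripper_width: 0.0511
gripper_force: 0.0
time_s: 2.9
tool_pos: [0.5721, -0.0499, 0.0927]
orientation: [[-0.025, 1.0, 0.001], [1.0, 0.025, -0.0], [-0.0, 0.001, -1.0]]
contact_force: [-1.5, -1.7, 7.7]
gripper_width: 0.0111
gripper_force: 22.2
r 0.0936654556120381 a 0.11978004700883545
yaw 1.4495921018386726
1 0.284 ([-0.0014, -0.0157, -0.0], [0.0009, 0.0003, 0.1584])
2 0.449 ([0.002, -0.0311, -0.0], [0.0009, 0.0002, 0.3228])
3 0.613 ([0.0079, -0.0457, -0.0], [0.0009, 0.0002, 0.4873])
4 0.778 ([0.0162, -0.0591, -0.0001], [0.0009, 0.0001, 0.6518])
5 0.942 ([0.0265, -0.071, -0.0001], [0.001, 0.0, 0.8162])
6 1.107 ([0.0387, -0.0811, -0.0001], [0.001, -0.0001, 0.9807])
7 1.271 ([0.0523, -0.089, -0.0001], [0.001, -0.0001, 1.1452])
8 1.436 ([0.067, -0.0946, -0.0001], [0.001, -0.0002, 1.3096])
9 1.6 ([0.0825, -0.0978, -0.0001], [0.001, -0.0003, 1.4741])
```

```bash
python3 -m inch '[[0.0,[0.001,-0.015,0],[0,0,0.16]],[0.0,[0.0045,-0.0295,0],[0,0,0.32]],[0.0,[0.0105,-0.0435,0],[0,0,0.48]],[0.0,[0.018,-0.056,0],[0,0,0.64]],[0.0,[0.028,-0.0675,0],[0,0,0.8]]]' 20; python3 -m inch '[[0.0,[0,0,0],[0,0,0]],[0.0,[0,0,0],[0,0,0]]]';python3 - <<'E'
from h import *
from station import sense
s=sense();p=s["tool_pos"][:2]-AX
e=np.array([-p@D,-p@X]);a0=np.arctan2(e[1],e[0]);print("r",np.hypot(*e),"a",a0,s["qpos"])
R=s["orientation"];yw=np.degrees(np.arctan2(R[1,1],R[0,1]));print("yaw",yw)
for k in range(1,6):
    a=a0+(1.6-a0)*k/5
    print(k,round(a,3),rel(s,[*peg(a,.094),.0927],yw-np.degrees(a-a0)))
E
```

```text
time_s: 3.52
tool_pos: [0.5035, -0.024, 0.0927]
orientation: [[0.704, 0.71, 0.001], [0.71, -0.704, -0.001], [0.0, 0.001, -1.0]]
contact_force: [-0.1, -1.4, 7.5]
gripper_width: 0.0108
gripper_force: 22.4
time_s: 3.78
tool_pos: [0.5032, -0.0237, 0.0926]
orientation: [[0.699, 0.715, -0.0], [0.715, -0.699, -0.001], [-0.001, 0.0, -1.0]]
contact_force: [-5.6, -2.5, 11.6]
gripper_width: 0.0113
gripper_force: 22.7
r 0.09300120612148059 a 0.9318026326844862 [ 0.05404069  0.56248993 -0.16585101  2.02769804  0.16661803  0.56437728
 -1.00238303]
yaw -44.37937383262202
1 1.065 ([-0.0003, -0.0125, -0.0001], [0.0003, 0.0008, 0.1336])
2 1.199 ([0.002, -0.0249, -0.0001], [0.0003, 0.0008, 0.2673])
3 1.333 ([0.006, -0.0368, -0.0001], [0.0004, 0.0007, 0.4009])
4 1.466 ([0.0115, -0.048, -0.0001], [0.0004, 0.0007, 0.5346])
5 1.6 ([0.0184, -0.0585, -0.0001], [0.0005, 0.0007, 0.6682])
```

```bash
python3 -m inch '[[0.0,[0,-0.0125,0],[0,0,0.134]],[0.0,[0.002,-0.025,0],[0,0,0.267]],[0.0,[0.006,-0.037,0],[0,0,0.4]],[0.0,[0.0115,-0.048,0],[0,0,0.535]],[0.0,[0.018,-0.0585,0],[0,0,0.668]]]' 20; python3 -m inch '[[0.0,[0,0,0],[0,0,0]],[0.0,[0,0,0],[0,0,0]]]';python3 - <<'E'
from h import *
from station import sense,camera
s=sense();p=s["tool_pos"][:2]-AX
e=np.array([-p@D,-p@X]);a0=np.arctan2(e[1],e[0]);print("r",np.hypot(*e),"a",a0,s["qpos"])
R=s["orientation"];yw=np.degrees(np.arctan2(R[1,1],R[0,1]));print("yaw",yw)
E
```

```text
time_s: 4.4
tool_pos: [0.4741, 0.0304, 0.0926]
orientation: [[0.992, 0.123, 0.0], [0.123, -0.992, -0.0], [0.0, 0.0, -1.0]]
contact_force: [-1.8, -1.2, 9.3]
gripper_width: 0.0116
gripper_force: 22.5
time_s: 4.65
tool_pos: [0.4741, 0.0308, 0.0926]
orientation: [[0.992, 0.129, -0.0], [0.129, -0.992, 0.0], [-0.0, -0.0, -1.0]]
contact_force: [-5.2, 0.7, 13.2]
gripper_width: 0.0108
gripper_force: 22.8
r 0.09411839437115006 a 1.6051926722955459 [-0.20460766  0.53007594  0.01968478  2.10691828 -0.02124792  0.50495487
 -1.61086042]
yaw -82.61107723536662
```

```bash
python3 -m inch '[[0.06,[0,0,0],[0,0,0]],[0.06,[0,0,0],[0,0,0]],[0.06,[0,0,-0.06],[0,0,0]],[0.06,[0,0,-0.115],[0,0,0]],[0.07,[0,0,-0.115],[0,0,0]]]' 20; python3 - <<'E'
from h import *
from station import sense
s=sense();print(rel(s,[*M,.2],-80.22))
E
```

```text
time_s: 5.28
tool_pos: [0.4761, 0.0305, 0.2106]
orientation: [[0.992, 0.128, 0.006], [0.128, -0.992, 0.001], [0.006, -0.0, -1.0]]
contact_force: [0.1, 0.2, -1.1]
gripper_width: 0.07
gripper_force: 0.0
([0.1112, -0.0102, 0.0113], [-0.0003, -0.0064, -0.0428])
```

```bash
python3 -m inch '[[0.07,[0.055,-0.005,0.01],[0,0,-0.02]],[0.07,[0.112,-0.01,0.01],[0,0,-0.043]],[0.07,[0.112,-0.01,0.01],[0,0,-0.043]],[0.07,[0.112,-0.01,0.01],[0,0,-0.043]],[0.07,[0.112,-0.01,0.01],[0,0,-0.043]]]'; python3 - <<'E'
from h import *
from station import sense,camera
s=sense();print(rel(s,[*M,.107],-80.22))
c=camera("wrist");np.savez("w2.npz",**c);cv2.imwrite("pics/w2.png",c["frame"])
t=camera("top");cv2.imwrite("pics/t2.png",cv2.resize(t["frame"][130:250,150:330],None,fx=2,fy=2))
a=cv2.imread("pics/t2.png");f=np.zeros((384,900,3),np.uint8);f[:,:512]=c["frame"];f[:240,520:880]=a
cv2.imwrite("pics/m2.png",cv2.resize(f,(800,341)))
print("knob",pix(c,[*M,.13]),"peg1.6",pix(c,[*peg(1.6),.112]),"hole-.05",pix(c,[*(M-.05*D),.07]))
E
```

```text
time_s: 5.9
tool_pos: [0.5834, 0.0543, 0.197]
orientation: [[0.985, 0.17, -0.001], [0.17, -0.985, -0.0], [-0.001, 0.0, -1.0]]
contact_force: [-0.7, 0.5, 0.4]
gripper_width: 0.0697
gripper_force: 0.0
([0.0019, -0.0002, 0.09], [0.0, 0.0005, 0.0002])
knob [260.40498058 199.15084089] peg1.6 [266.40621752 320.53383125] hole-.05 [317.20734263 177.36023692]
```

View pics/m2.png

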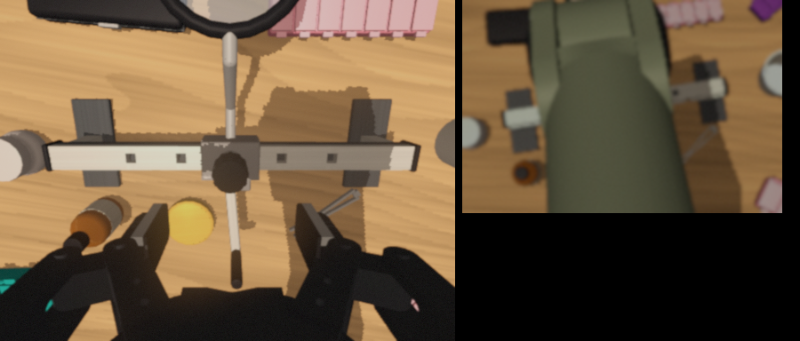

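The wrist view shows the lever swung straight out, with the knob at about (259,200) as predicted. The pads straddle it along the rail, so I'll descend and grip.

```bash
python3 -m inch '[[0.07,[0.002,0,0.04],[0,0,0]],[0.07,[0.002,0,0.08],[0,0,0]],[0.07,[0.002,0,0.09],[0,0,0]],[0.02,[0.002,0,0.09],[0,0,0]],[0.02,[0.002,0,0.09],[0,0,0]]]' 40; python3 -m inch '[[0.01,[0,0,0],[0,0,0]],[0.01,[0,0,0],[0,0,0]],[0.01,[0,0,0],[0,0,0]],[0.01,[0,0,0],[0,0,0]]]' 40; python3 - <<'E'
from h import *
from station import sense
s=sense();p=s["tool_pos"][:2]-M;print("rail x,y of TCP",p@X,p@D)
print("up",rel(s,[*s["tool_pos"][:2],s["tool_pos"][2]+.014],-80.22)); q=s["tool_pos"][:2]-.05*D
print("slide",rel(s,[*q,s["tool_pos"][2]+.014],-80.22))
E
```

```text
time_s: 6.62
tool_pos: [0.5869, 0.055, 0.1087]
orientation: [[0.985, 0.17, 0.002], [0.17, -0.985, 0.0], [0.002, -0.0, -1.0]]
contact_force: [-1.0, -0.2, 0.4]
gripper_width: 0.0344
gripper_force: 0.0
time_s: 7.12
tool_pos: [0.5869, 0.055, 0.1087]
orientation: [[0.985, 0.17, 0.002], [0.17, -0.985, 0.0], [0.002, -0.0, -1.0]]
contact_force: [-1.1, -0.4, 7.1]
gripper_width: 0.0267
gripper_force: 38.8
rail x,y of TCP 0.0017453849156749384 -9.11686329751272e-05
up ([0.0, -0.0, -0.014], [-0.0001, -0.0023, 0.0004])
slide ([0.0, 0.05, -0.014], [-0.0001, -0.0023, 0.0004])
```

```bash
python3 -m inch '[[0.01,[0,0,-0.007],[0,0,0]],[0.01,[0,0,-0.014],[0,0,0]],[0.01,[0,0,-0.014],[0,0,0]],[0.01,[0,0,-0.014],[0,0,0]]]' 40; python3 - <<'E'
from h import *
from station import sense
s=sense();p=s["tool_pos"][:2]-M;print("rail x,y of TCP",p@X,p@D,s["tool_pos"][2])
c=__import__("station").camera("wrist");cv2.imwrite("pics/w3.png",c["frame"])
E
```

```text
time_s: 7.62
tool_pos: [0.5866, 0.055, 0.1213]
orientation: [[0.985, 0.171, 0.001], [0.171, -0.985, 0.0], [0.001, 0.0, -1.0]]
contact_force: [6.0, 1.8, -5.6]
gripper_width: 0.0271
gripper_force: 39.7
rail x,y of TCP 0.001449764025614169 -5.6118237555883466e-05 0.12129241266032306
```

View pics/w3.png

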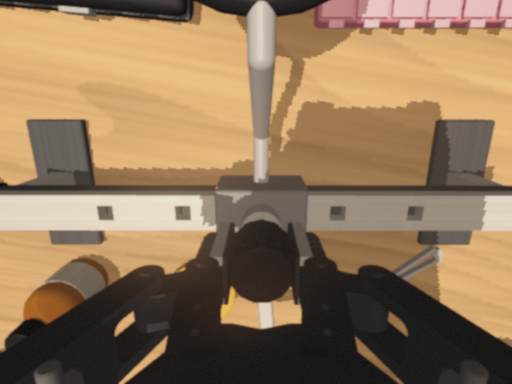

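The knob is gripped at (260,260). The wrist force is about -5.6 N, matching the spring load at 13 mm of lift. Now I'll slide towards rail -y, which is tool +y.

```bash
python3 -m inch '[[0.01,[0,0.008,-0.001],[0,0,0]],[0.01,[0,0.02,-0.001],[0,0,0]],[0.01,[0,0.032,-0.001],[0,0,0]],[0.01,[0,0.043,-0.001],[0,0,0]],[0.01,[0,0.05,-0.001],[0,0,0]]]' 40; python3 -m inch '[[0.01,[0,0,0],[0,0,0]],[0.01,[0,0,0],[0,0,0]],[0.01,[0,0,0],[0,0,0]]]'; python3 - <<'E'
from h import *
from station import sense,camera
s=sense();p=s["tool_pos"][:2]-M;print("rail x,y of TCP",p@X,p@D,s["tool_pos"][2])
c=camera("wrist");cv2.imwrite("pics/w4.png",c["frame"])
E
```

```text
time_s: 8.3
tool_pos: [0.5951, 0.0056, 0.1221]
orientation: [[0.985, 0.17, 0.001], [0.17, -0.985, 0.001], [0.001, -0.0, -1.0]]
contact_force: [5.8, 3.8, -5.3]
gripper_width: 0.0269
gripper_force: 39.8
time_s: 8.68
tool_pos: [0.5951, 0.0054, 0.1221]
orientation: [[0.985, 0.17, 0.001], [0.17, -0.985, -0.0], [0.001, 0.0, -1.0]]
contact_force: [6.8, -0.0, -6.0]
gripper_width: 0.0266
gripper_force: 39.9
rail x,y of TCP 0.0014038374121739558 -0.05032994809734638 0.12211449414567224
```

View pics/w4.png

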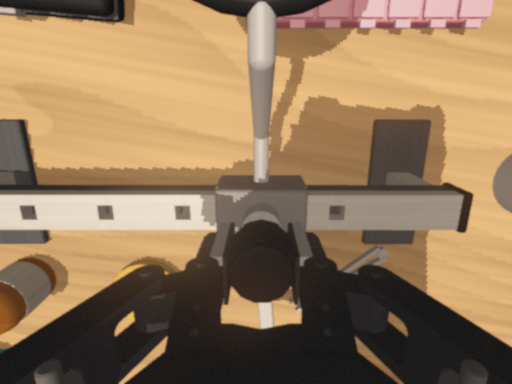

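The carriage has moved one hole: one free hole is visible on the right at (337,212) and three on the left, with the same symmetry as before the slide. Lowering the pin now.

```bash
python3 -m inch '[[0.01,[0,0,0.004],[0,0,0]],[0.01,[0,0,0.008],[0,0,0]],[0.01,[0,0,0.0115],[0,0,0]],[0.01,[0,0,0.014],[0,0,0]],[0.01,[0,0,0.014],[0,0,0]]]' 40; python3 -m inch '[[0.01,[0,0,0],[0,0,0]],[0.01,[0,0,0],[0,0,0]]]'; python3 - <<'E'
from h import *
from station import sense
s=sense();p=s["tool_pos"][:2]-M;print("rail x,y of TCP",p@X,p@D,s["tool_pos"][2])
E
```

```text
time_s: 9.35
tool_pos: [0.5953, 0.0054, 0.1088]
orientation: [[0.985, 0.17, 0.001], [0.17, -0.985, -0.0], [0.001, 0.0, -1.0]]
contact_force: [3.5, -0.5, 4.8]
gripper_width: 0.027
gripper_force: 41.2
time_s: 9.6
tool_pos: [0.5953, 0.0054, 0.1087]
orientation: [[0.985, 0.17, 0.001], [0.17, -0.985, -0.0], [0.001, 0.0, -1.0]]
contact_force: [3.6, -0.9, 5.8]
gripper_width: 0.0268
gripper_force: 41.2
rail x,y of TCP 0.0015448611529755136 -0.05035704253314987 0.1087167913869452
```

```bash
python3 -m inch '[[0.01,[0,0,0.001],[0,0,0]],[0.01,[0,0,0.001],[0,0,0]],[0.01,[0,0,0.001],[0,0,0]]]' 40; python3 - <<'E'
from h import *
from station import sense,camera
s=sense();print(s["tool_pos"],s["contact_force"])
c=camera("wrist");f=c["frame"]
for n,y in(("scene",0),):
    k=camera(n);u=pix(k,[*(M-.05*D),.11]).astype(int);g=k["frame"][u[1]-75:u[1]+75,u[0]-100:u[0]+100]
g=cv2.resize(g,(512,384));cv2.imwrite("pics/m5.png",cv2.resize(np.hstack([f,g]),(800,300)))
E
```

```text
time_s: 9.98
tool_pos: [0.5955, 0.0054, 0.1085]
orientation: [[0.985, 0.17, 0.002], [0.17, -0.985, -0.0], [0.002, 0.0, -1.0]]
contact_force: [-0.9, -0.8, 20.0]
gripper_width: 0.0268
gripper_force: 42.7
[0.595453   0.00543533 0.10854956] [-0.86439986 -0.78269467 20.04331471]
```

View pics/m5.png

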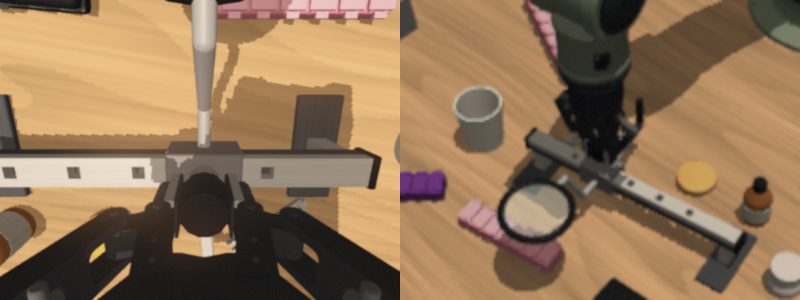

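The force rose from 6 to 20 N over 0.2 mm at the original seated height, so the pin is bottomed in the hole. Nothing else has moved. I'll ease off the push a little and hand in.

```bash
python3 -m inch '[[0.01,[0,0,-0.0006],[0,0,0]],[0.01,[0,0,-0.0006],[0,0,0]],[0.01,[0,0,-0.0006],[0,0,0]]]' 40 && python3 -c "
from station import finish_job
print(finish_job())"
```

```text
time_s: 10.45
tool_pos: [0.5953, 0.0055, 0.1087]
orientation: [[0.985, 0.17, 0.002], [0.17, -0.985, -0.0], [0.002, 0.0, -1.0]]
contact_force: [2.8, -1.9, 12.4]
gripper_width: 0.0271
gripper_force: 41.6
the job is handed in; nothing more can be done
None
```

I handed the job in at 10.5 s: the lever is swung fully out, the carriage sits one hole nearer the pill organizer with the pin home, and the gripper is still holding the plunger knob.

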